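# Clamp a tube block in the nest

### The job

Put the white tube block flat into the empty clamp nest, between the fixed stop and the blue jaw, lengthwise along the clamp. Then take hold of the red T-handle and turn it clockwise, regripping as needed, until the rising resistance shows that the block is clamped: snug, so that it stays clamped at around 17 N when you let go, but never above 26 N, which would crack it. Let go, and leave the blue block and everything else on the deck where it is.

Things in the scene. Friction and masses are not known exactly. Their poses are not given: they have to be found in the camera images.
- white_block: white plastic tube block with a grid of shallow round wells on top, 80 (its x) x 50 (its y) x 40 mm high, about 0.2 kg, loose on the deck; origin at the centre of its underside, z up. The two ends may be swapped freely.
- vise: clamp nest fixed to the deck: base plate 262 x 110 mm, 12 mm thick; origin at deck level, z up, x along the clamp from T-handle to fixed stop. Dark steel stop, 60 mm wide, 28 mm high above the plate, clamping face at x = 45 mm; white gearbox 50 x 60 mm, top 57 mm above the deck, centred at x = -142 mm. The long sides between jaw and stop are open.
- nest (a point): point on the base plate's top face (12 mm above the deck), axes as vise: where the centre of the white block's underside lies when the block touches the stop. Before clamping the 80 mm block has 8 to 20 mm of total play between stop and jaw pad; set down with its centre 3 to 4 mm short of this point (towards the jaw) it is free at both ends.
- jaw: blue sliding jaw, 30 x 44 mm, 25 mm high, axes as vise, origin at the centre of its underside. It carries a steel plate and a black spring pad (44 mm wide, 25 mm high; it gives 1 mm per 8 N). The pad is shimmed: its face lies 36 to 44 mm ahead (+x) of this origin, differs every time and is not measured, so contact must be felt.
- tee (a joint): T-handle angle in rad, 0 to 3.5, starts at 0 to 0.5; grows clockwise seen from above, moves the jaw 8 mm to the stop per rad. Self-locking. Turning takes about 0.25 N m when free, plus 0.008 N m per N of clamping force from first touch on; 17 N is 0.27 rad past touch with the block against the stop. Held still after a small step, both read about a third less (free 0.16, at 17 N 0.25).
- tee_grip (a point): centre of the red bar of the T-handle, on the vertical screw axis, 88 mm above the deck. The bar is 100 mm long (y axis of this point), 10 mm wide (x axis), 14 mm high, and turns with the handle; a 12 mm steel stem runs down from its middle to the gearbox top, 31 mm below this point.
- blue_block: blue tube block of the same size and shape as the white one; not to be used, leave it. Origin at the centre of its underside.
- bottle: yellow bottle, 68 mm diameter, 140 mm high, standing; origin under its centre. Leave it.
- plates: stack of well plates, 128 x 86 x 46 mm; origin under its centre. Leave it.
- driver: screwdriver lying on the deck. Leave it.
- jar: white jar with blue cap, 56 mm diameter, 70 mm high; origin under its centre. Leave it.
- tip_box: grey box with orange lid, 122 x 87 x 67 mm; origin under its centre. Leave it.
Mind the look-alikes: they are no part of the job. What is shaped like the white_block but brown or purple is not meant.

How it is judged:
By the outcome, as a careful person would: the job done as asked, in the order asked, and still so for the second after the job is handed in, with the robot touching nothing.
It also fails if it takes over 72 s, if anything falls off the work surface, if the arm or the gripper's body presses on something with over 40 N, if the wrist force passes 120 N, or if a joint passes its speed limit or range.

### The arm

A 7-joint arm with a two-finger parallel gripper is mounted at the origin on the work surface. World frame = base frame: x ahead of the robot, y to its left, z up, the work surface at z = 0. Lengths are in m, angles in rad, forces in N, time in s.
With the tool pointing down it reaches from about 0.35 to 0.9 m from the base axis. Payload 7.2 kg.
Tool frame: the origin (TCP) lies midway between the tips of the shut fingers; the grasp point (between the pads) lies 19 mm behind it; z points along the fingers, y is the direction in which the jaws open and shut (so a half turn about z gives the same grasp; the last joint's range is limited). The gripper opens to 85 mm and grips with 20 to 120 N. Pads are 22 mm wide; open, the fingers measure 114 mm over their backs; the gripper's body (76 mm by 85 mm) begins 54 mm behind the grasp point. The pads swing forward as they close: fully open they stand 13 mm farther back than shut.
Start: joints at [1.146, 0.411, -0.013, 1.596, 0.006, 1.134, -0.082], TCP at [0.218, -0.586, 0.231] pointing down, gripper open.
Joint ranges: [-2.95, 2.95], [-0.29, 1.99], [-1.47, 1.44], [0.14, 2.54], [-1.03, 4.17], [0.13, 1.85], [-2.86, 2.86]. Speed limits (rad/s): [2.39, 2.39, 3.01, 3.01, 3.14, 3.14, 3.14].

### API

Orientations are given as a unit quaternion [x, y, z, w].
In Python, from bench import get_state, grab_frame, camera_model, job_done gives the robot as it stands.
- The arm moves only by the tool jog_arm, never from a script. Its argument "moves" is a list of rows, each a list of 6 numbers: the shift along the tool's x, y, z in units of 25 mm (1.0 is 25 mm), then the turn, a rotation vector about the tool's x, y, z in units of 5 degrees (1.0 is 5 degrees). A call has 1 to 10 rows; each row is the pose to reach, as a shift and turn from the pose commanded when the call began, along the tool's axes at that moment; what a row does not reach only later rows make up. A row lasts 1/12 s, in which the tool goes at most 41.7 mm and 7.16 degrees, less where a joint would pass 70% of its speed; a pose out of reach is approached as far as the arm can. A call with a gripper value outside its range is refused whole. "hand" is the opening, from 0 (shut) to 1 (fully open), set as the call begins (left out, the last holds). The fingers move at their own pace and stop on an object; "force" is the grip in N (left out, the last holds). Time passes only in rows, so rows that repeat a pose let the fingers close. It gives the time, the measured TCP pose, the force and the opening at its end, in the units of the state.
- get_state(): the state, without advancing time (a new reading comes with each control period).
- grab_frame(name): name is "side" or "top" or "wrist"; returns the picture (420x560x3 uint8, blue, green, red); there is no depth.
- camera_model(name): a dict with "intrinsics" (3x3 intrinsics, pixels), "rvec" (rotation vector, rad) and "tvec" (3), from world to camera coordinates, as OpenCV has them. Camera axes: x right, y down, z forward; pixel columns grow to the right and rows downward; lengths in m; the calibration is good to about 2 mm. A picture is of the moment at which its call begins: read the wrist's pose just before it. camera_model takes no time and is no camera call; for the wrist camera it gives the pose at the moment of the call.
- job_done(): hands the job in, once; it reports no verdict.
The state is a dict: "time": time; "joint_pos": joint angles; "dq": joint speeds; "joint_efforts": joint torques, N m; "tool_pos": TCP position; "eef_rot": TCP orientation; "wrist_force": force on the tool from outside, world axes, zero at the start; "wrist_torque": the same for the moment, N m; "grip_width": finger opening in m.
Only numpy, scipy, OpenCV 4.12 (cv2) and the standard library are available. Lean on these libraries where they do the work, as an engineer would, in place of code of your own. Each camera call takes 0.05 s, during which the arm holds its last target. There are 200 camera calls.

## Working session

There is one attempt and no reset: what is moved stays moved. The work goes in short steps, Python scripts to look and compute and a tool call to move; the robot and the scene stay as the last step left them, time stands still between calls to the robot, and variables do not carry over. Pictures are saved under pics/ and viewed, about 8 in all and at most 12, crops included, and the job is handed in when it is done.

Besides the shell and the picture viewer there is one more tool, called after "Request:" in YAML: its name, and indented under it one key for each argument. jog_arm: Moves the arm, as the interface text tells. Its arguments: {"type":"object","properties":{"moves":{"type":"array"},"hand":{"type":"number"},"force":{"type":"number"}},"required":["moves"]}

```bash
mkdir -p pics; ls; python3 - <<'E'
from bench import *
import cv2,numpy as np
print(get_state())
for n in("top","side"):
    cv2.imwrite(f"pics/{n}0.png",grab_frame(n)); print(n,camera_model(n))
E
```

```text
pics
{'time': 0.0, 'joint_pos': array([ 1.14579522,  0.41189721, -0.01273599,  1.59703764,  0.00558483,
        1.13429868, -0.0821943 ]), 'dq': array([-0.00123294, -0.00035689, -0.00015187,  0.00050253, -0.00037614,
       -0.00248573,  0.00183394]), 'joint_efforts': array([-3.83276520e-04, -6.00635004e+01,  6.82732109e-01, -2.99416995e+01,
        1.40594246e-02,  1.05621951e-02,  1.10432418e-05]), 'tool_pos': array([ 0.21810591, -0.58518268,  0.23045723]), 'eef_rot': array([ 9.84124396e-01,  1.77478247e-01, -1.86821992e-04, -7.80744841e-04]), 'wrist_force': array([ 0.25075651,  0.30521752, -0.2388008 ]), 'wrist_torque': array([0.00115922, 0.0072633 , 0.00027884]), 'grip_width': 0.08549190949973028}
top {'intrinsics': array([[503.06376025,   0.        , 277.49296079],
       [  0.        , 503.06376025, 210.03953236],
       [  0.        ,   0.        ,   1.        ]]), 'rvec': array([ 2.11593773, -2.10012775,  0.22567207]), 'tvec': array([0.02208719, 0.5468894 , 1.46539514])}
side {'intrinsics': array([[440.23927184,   0.        , 285.75212526],
       [  0.        , 440.23927184, 207.58501753],
       [  0.        ,   0.        ,   1.        ]]), 'rvec': array([ 0.72882186, -2.55819529,  1.20635103]), 'tvec': array([0.45882896, 0.26227482, 1.3375825 ])}
```

```bash
python3 - <<'E'
import cv2
a=cv2.imread("pics/top0.png"); cv2.imwrite("pics/top0b.png",cv2.resize(a,(800,600),interpolation=cv2.INTER_CUBIC))
E
```

```text
(no output)
```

View pics/top0b.png

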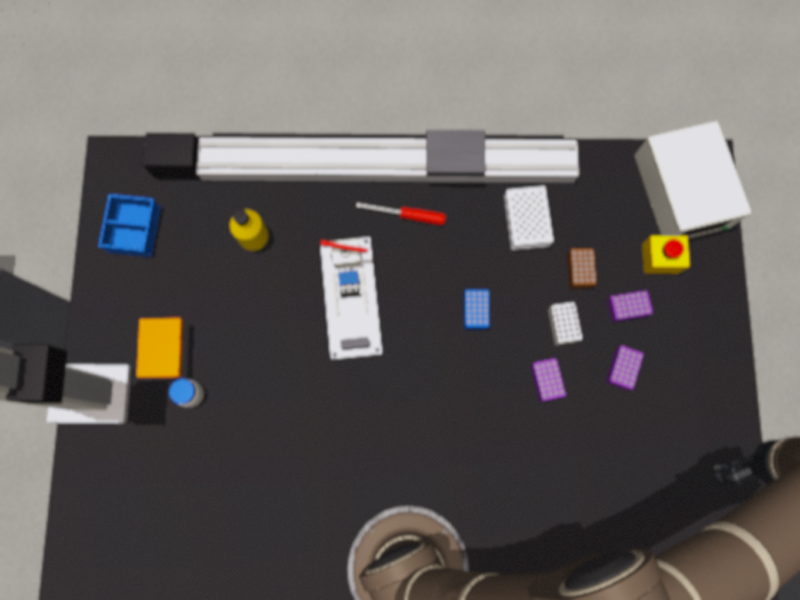

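The top view (800x600) shows the white block at (566,323). The look-alikes are blue (477,308), brown (583,267) and purple (631,305), (627,367) and (549,380). Only (566,323) is small and white with a well grid; the larger white item at (528,217) is the plate stack. The clamp is at (350,297), with the red bar at (344,246) on the far side and the stop at (355,343) nearer the robot. Next I'll enlarge the block and the clamp.

```bash
python3 - <<'E'
import cv2,numpy as np
a=cv2.imread("pics/top0.png")
# vise crop: cols 215-275, rows 160-255 ; block crop cols 375-415 rows 200-250
v=cv2.resize(a[158:256,212:282],None,fx=6,fy=6,interpolation=cv2.INTER_CUBIC)
b=cv2.resize(a[202:250,374:420],None,fx=8,fy=8,interpolation=cv2.INTER_CUBIC)
o=np.zeros((600,800,3),np.uint8); o[:v.shape[0],:v.shape[1]]=v; o[:b.shape[0],425:425+b.shape[1]]=b
cv2.imwrite("pics/crop0.png",o)
E
```

```text
(no output)
```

View pics/crop0.png

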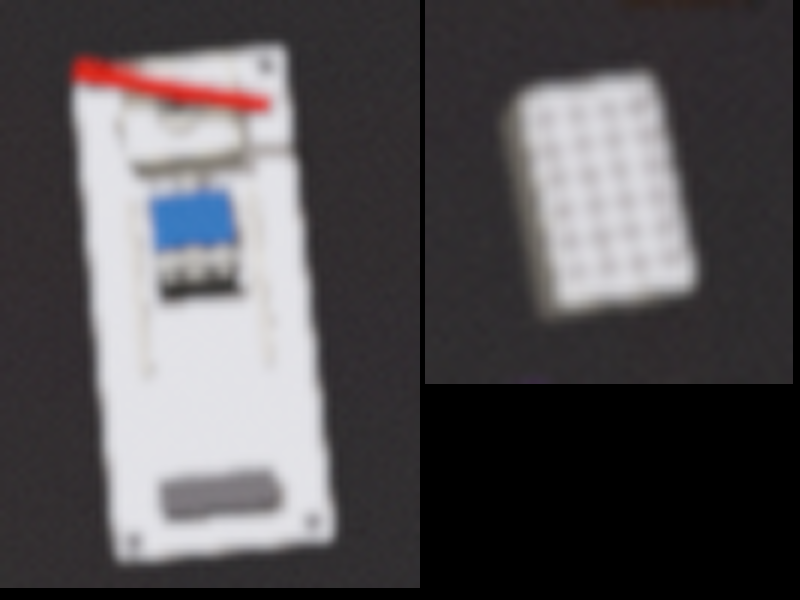

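```bash
cat > h.py <<'E'
import numpy as np,cv2
from bench import *
from scipy.spatial.transform import Rotation as R
def ray(px,z,cam):
    K,Rm,t=cam["intrinsics"],cv2.Rodrigues(np.array(cam["rvec"]))[0],np.array(cam["tvec"])
    px=np.atleast_2d(px).astype(float); d=np.c_[px,np.ones(len(px))]@np.linalg.inv(K).T@Rm
    c=-Rm.T@t; return c+d*((z-c[2])/d[:,2])[:,None]
def proj(P,cam):
    return cv2.projectPoints(np.atleast_2d(P).astype(float),np.array(cam["rvec"]),np.array(cam["tvec"]),cam["intrinsics"],None)[0][:,0]
def delta(p,yaw_y=None,st=None):
    """shift in tool axes/25mm, and turn about tool z (units of 5deg) so tool y points along world heading yaw_y (mod pi)"""
    st=st or get_state(); r=R.from_quat(st["eef_rot"]); d=r.inv().apply(np.array(p)-st["tool_pos"])/.025
    t=None
    if yaw_y is not None:
        v=r.inv().apply([np.cos(yaw_y),np.sin(yaw_y),0]); t=np.degrees(np.arctan2(-v[0],v[1])); t=(t+90)%180-90; t/=5
    return np.round(d,3),t
E
python3 - <<'E'
from h import *
c=camera_model("top")
f=lambda u,o,s:np.array(o)+(np.array(u)+.5)/s-.5
b=ray(f([[97,82],[230,72],[272,290],[135,305]],[374,202],8),.04,c)
print("block",b.round(4),b.mean(0),np.linalg.norm(np.diff(b,axis=0),axis=1))
e=(b[2]+b[3]-b[0]-b[1]);print("long axis deg",np.degrees(np.arctan2(e[1],e[0])))
v=ray(f([[75,62],[285,45],[332,540],[118,562]],[212,158],6),.012,c)
print("vise",v.round(4),np.linalg.norm(np.diff(v,axis=0),axis=1))
e=(v[2]+v[3]-v[0]-v[1]);yaw=np.arctan2(e[1],e[0]);print("yaw deg",np.degrees(yaw), "center",v.mean(0), v[1:].mean(0))
t=ray(f([[85,70],[268,103]],[212,158],6),.093,c);print("bar",t,t.mean(0),np.linalg.norm(t[1]-t[0]))
e=t[1]-t[0];print(np.degrees(np.arctan2(e[1],e[0])))
s=ray(f([[160,487],[275,470]],[212,158],6),.04,c);print("stop face",s,s.mean(0))
j=ray(f([[150,197],[232,188],[238,243],[158,250]],[212,158],6),.037,c);print("jaw",j.mean(0),j)
E
```

```text
block [[ 0.5477 -0.3055  0.04  ]
 [ 0.552  -0.3566  0.04  ]
 [ 0.4676 -0.3687  0.04  ]
 [ 0.4615 -0.3166  0.04  ]] [ 0.50719307 -0.33686041  0.04      ] [0.05132194 0.0852944  0.05250412]
long axis deg -172.26557788757438
vise [[0.6928 0.1973 0.012 ]
 [0.7031 0.086  0.012 ]
 [0.4385 0.0579 0.012 ]
 [0.4263 0.1673 0.012 ]] [0.11172456 0.26604985 0.11003987]
yaw deg -173.7506335158109 center [0.56517064 0.12712123 0.012     ] [0.52262599 0.10373302 0.012     ]
bar [[0.66387553 0.18298651 0.093     ]
 [0.64734314 0.09080047 0.093     ]] [0.65560933 0.13689349 0.093     ] 0.09365674653701109
-100.1671862251602
stop face [[0.460865   0.14446794 0.04      ]
 [0.46998919 0.08652658 0.04      ]] [0.4654271  0.11549726 0.04      ]
jaw [0.60097183 0.13026715 0.037     ] [[0.6127493  0.15352214 0.037     ]
 [0.61786948 0.11124298 0.037     ]
 [0.58864171 0.10759697 0.037     ]
 [0.58462682 0.14870653 0.037     ]]
```

```bash
python3 - <<'E'
from h import *
print(delta([.507,-.337,.20],np.radians(97.7)))
E
```

```text
(array([14.296, -5.266,  1.228]), np.float64(2.548442150548317))
```

Request:
jog_arm:
  moves:
    - [1.5,-0.5,0.1,0,0,0.3]
    - [3,-1.1,0.3,0,0,0.6]
    - [4.5,-1.7,0.4,0,0,0.8]
    - [6,-2.2,0.5,0,0,1.1]
    - [7.5,-2.8,0.6,0,0,1.4]
    - [9,-3.3,0.8,0,0,1.6]
    - [10.5,-3.9,0.9,0,0,1.9]
    - [12,-4.4,1,0,0,2.2]
    - [13.3,-4.9,1.2,0,0,2.4]
    - [14.3,-5.27,1.2,0,0,2.5]
  hand: 1
  force: 40

```text
time: 0.93
tool_pos: [0.5092, -0.3337, 0.2]
eef_rot: [0.998, 0.07, -0.0, -0.001]
wrist_force: [1.1, 1.1, 0.8]
grip_width: 0.0854
```

Request:
jog_arm:
  moves:
    - [0,0,0,0,0,0]
    - [0,0,0,0,0,0]

```text
time: 1.1
tool_pos: [0.5085, -0.3353, 0.2006]
eef_rot: [0.997, 0.071, -0.0, -0.001]
wrist_force: [-0.5, -1.8, 0.5]
grip_width: 0.0856
```

```bash
python3 - <<'E'
from h import *
s=get_state();c=camera_model("wrist");a=grab_frame("wrist")
cv2.imwrite("pics/w1.png",a); np.save("w1.npy",c,allow_pickle=True)
print(s["tool_pos"],s["eef_rot"],s["joint_pos"],c)
print(proj(s["tool_pos"],c))
E
```

```text
[ 0.50845698 -0.33528324  0.2006117 ] [ 9.97454319e-01  7.13057503e-02 -2.83249990e-04 -5.40579921e-04] [ 0.57857763  0.41489373 -0.10096314  1.66721487  0.04580835  1.0628639
 -0.96426862] {'intrinsics': array([[316.70446454,   0.        , 278.12985573],
       [  0.        , 316.70446454, 213.64933049],
       [  0.        ,   0.        ,   1.        ]]), 'rvec': array([-2.17686335,  1.88467725,  0.31038935]), 'tvec': array([-0.40474385,  0.40048237,  0.49740203])}
[[277.59175192 279.30929844]]
```

View pics/w1.png

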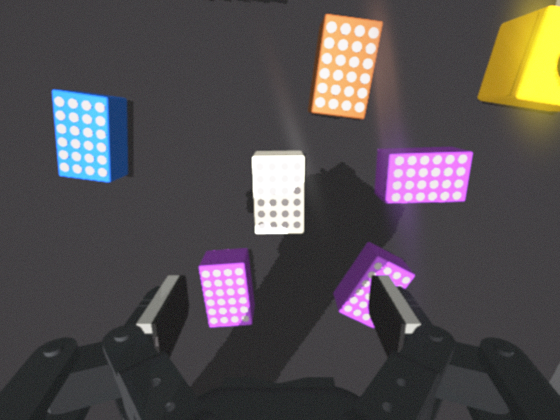

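The wrist view confirms the white block in the middle, with top-face corners at about (253,160), (304,160), (304,233) and (255,233). It is almost aligned with the tool and the fingers are clear of the neighbours.

```bash
python3 - <<'E'
from h import *
c=np.load("w1.npy",allow_pickle=True).item()
b=ray([[253,160],[304,160],[304,233],[255,233]],.04,c)
print(b.round(4),b.mean(0),np.linalg.norm(np.diff(b,axis=0),axis=1))
e=(b[0]+b[1]-b[2]-b[3]);a=np.arctan2(e[1],e[0]);print(np.degrees(a))
print(delta([b.mean(0)[0],b.mean(0)[1],.2],a+np.pi/2), delta([b.mean(0)[0],b.mean(0)[1],.012],a+np.pi/2))
E
```

```text
[[ 0.5398 -0.3067  0.04  ]
 [ 0.5468 -0.3549  0.04  ]
 [ 0.4727 -0.3676  0.04  ]
 [ 0.4655 -0.3176  0.04  ]] [ 0.50619206 -0.33669548  0.04      ] [0.04868523 0.07513054 0.05049587]
9.032147819320482
(array([-0.034, -0.019,  0.03 ]), np.float64(-0.20298101055041115)) (array([-0.025, -0.017,  7.55 ]), np.float64(-0.20298101055041115))
```

Request:
jog_arm:
  moves:
    - [0,0,1,0,0,-0.2]
    - [0,0,2.2,0,0,-0.2]
    - [0,0,3.4,0,0,-0.2]
    - [0,0,4.6,0,0,-0.2]
    - [0,0,5.6,0,0,-0.2]
    - [0,0,6.4,0,0,-0.2]
    - [0,0,7.1,0,0,-0.2]
    - [0,0,7.5,0,0,-0.2]
    - [0,0,7.5,0,0,-0.2]
    - [0,0,7.5,0,0,-0.2]

```text
time: 1.98
tool_pos: [0.5065, -0.3383, 0.0139]
eef_rot: [0.997, 0.077, -0.0, 0.0]
wrist_force: [0.1, -0.3, -0.8]
grip_width: 0.0854
```

Request:
jog_arm:
  moves:
    - [0,0,0,0,0,0]
    - [0,0,0,0,0,0]
    - [0,0,0,0,0,0]
    - [0,0,0,0,0,0]
    - [0,0,0,0,0,0]
    - [0,0,0,0,0,0]
  hand: 0
  force: 40

```text
time: 2.48
tool_pos: [0.5079, -0.3377, 0.0151]
eef_rot: [0.997, 0.078, 0.001, 0.001]
wrist_force: [-1.5, -0.2, 5.5]
grip_width: 0.0494
```

Request:
jog_arm:
  moves:
    - [0,0,-0.5,0,0,0]
    - [0,0,-1.5,0,0,0]
    - [0,0,-2.8,0,0,0]
    - [0,0,-4,0,0,0]
    - [0,0,-5.2,0,0,0]
    - [0,0,-6.2,0,0,0]
    - [0,0,-6.8,0,0,0]
    - [0,0,-6.8,0,0,0]

```text
time: 3.15
tool_pos: [0.509, -0.3383, 0.1888]
eef_rot: [0.997, 0.078, 0.003, 0.002]
wrist_force: [1.1, -0.9, -2.3]
grip_width: 0.0493
```

```bash
python3 - <<'E'
from h import *
s=get_state();print(s["tool_pos"],s["eef_rot"],s["wrist_force"],s["grip_width"])
y=np.radians(-173.75)
# rough nest: stop face centre .4654,.1155 minus 40mm along vise x
n=np.array([.4654,.1155])-.0435*np.array([np.cos(y),np.sin(y)]);print(n)
print(delta([*n,.18],y+np.pi/2))
E
```

```text
[ 0.50895422 -0.33825735  0.18876479] [0.99695093 0.07794936 0.00291897 0.0020567 ] [ 1.13177245 -0.89410455 -2.34890829] 0.049277404436165045
[0.50864145 0.12023571]
(array([  2.836, -18.12 ,   0.284]), np.float64(0.5384335464241247))
```

Request:
jog_arm:
  moves:
    - [-0.05,-0.8,0,0,0,0.1]
    - [-0.1,-2.3,0,0,0,0.1]
    - [-0.2,-3.9,0,0,0,0.2]
    - [-0.3,-5.5,0,0,0,0.2]
    - [-0.4,-7.1,0,0,0,0.3]
    - [-0.5,-8.7,0,0,0,0.3]
    - [-0.6,-10.3,0,0,0,0.4]
    - [-0.7,-11.9,0,0,0,0.4]
    - [-0.8,-13.5,0,0,0,0.5]
    - [-0.83,-15,0,0,0,0.5]

```text
time: 3.98
tool_pos: [0.4265, 0.0317, 0.1832]
eef_rot: [0.998, 0.056, -0.001, 0.0]
wrist_force: [0.6, -0.8, -2.1]
grip_width: 0.0494
```

Request:
jog_arm:
  moves:
    - [0,0,0,0,0,0]
    - [0,0,0,0,0,0]
    - [0,0,0,0,0,0]

```text
time: 4.23
tool_pos: [0.428, 0.0294, 0.1833]
eef_rot: [0.998, 0.057, -0.0, 0.0]
wrist_force: [0.4, -0.5, -1.8]
grip_width: 0.0496
```

```bash
python3 - <<'E'
from h import *
s=get_state();c=camera_model("wrist");a=grab_frame("wrist")
cv2.imwrite("pics/w2.png",cv2.resize(a,(800,600),interpolation=cv2.INTER_CUBIC)); np.save("w2.npy",c,allow_pickle=True)
print(s["tool_pos"],s["eef_rot"],s["joint_pos"])
E
```

```text
[0.42801556 0.02943688 0.18333174] [ 9.98401707e-01  5.65133587e-02 -4.50906594e-04  2.60446747e-04] [ 0.10682616  0.1513825  -0.31641499  2.08596814  0.05979123  0.91348682
 -1.70051732]
```

View pics/w2.png

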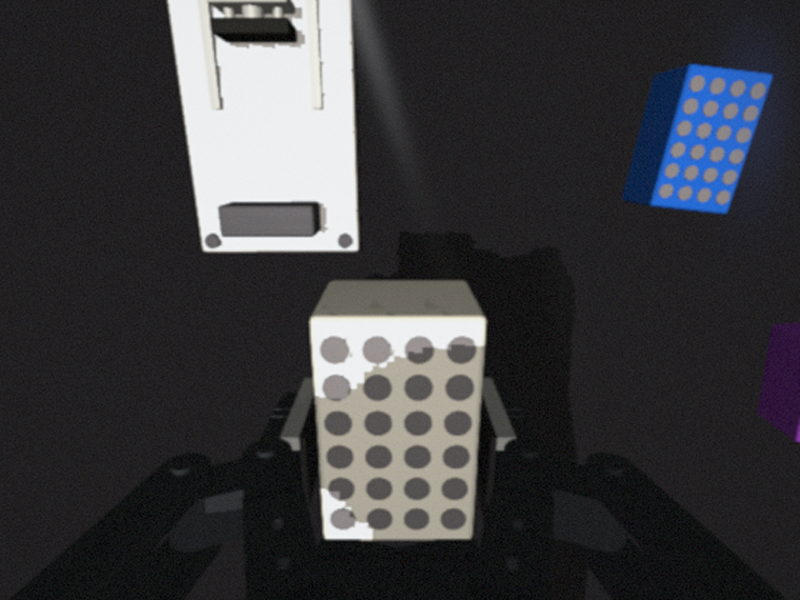

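The wrist view (800x600) shows the stop's top face at about (220,206)-(314,236), the plate's end corners at (203,251) and (358,250), and the black pad edge at about row 40. The held block's top runs from row 318 to row 538.

```bash
python3 - <<'E'
from h import *
c=np.load("w2.npy",allow_pickle=True).item(); k=.7
g=lambda p:(np.array(p)+.5)*k-.5
def line(p):
    d=p[1]-p[0]; return np.degrees(np.arctan2(d[1],d[0]))
L=ray(g([[169,0],[203,250]]),.012,c);Rr=ray(g([[352,0],[358,250]]),.012,c);E=ray(g([[203,251],[358,250]]),.012,c)
print("plate",L,Rr,E,line(L),line(Rr),line(E)+(-90),np.linalg.norm(E[1]-E[0]),E.mean(0))
S=ray(g([[220,206],[319,205],[313,236],[222,236]]),.04,c);print("stop top",S,S[:2].mean(0),line(S[:2]),line(S[3:1:-1]))
F=ray(g([[227,203],[318,203]]),.012,c);print("stop foot",F,F.mean(0),line(F))
P=ray(g([[220,40],[296,40]]),.037,c);print("pad",P,P.mean(0),ray(g([[220,20],[296,20]]),.037,c))
t=np.array([0.42801556,0.02943688]);B=ray(g([[311,318],[486,318],[473,538],[323,538]]),.209,c)
print("block",B.mean(0),B.mean(0)[:2]-t,np.linalg.norm(np.diff(B,axis=0),axis=1)); b=ray(g([[330,281],[465,281]]),.169,c);print("bottom front",b)
E
```

```text
plate [[0.58082166 0.18335903 0.012     ]
 [0.43090804 0.16676869 0.012     ]] [[0.59322917 0.07516198 0.012     ]
 [0.44324528 0.0586679  0.012     ]] [[0.4301894  0.16678524 0.012     ]
 [0.44324528 0.0586679  0.012     ]] -173.6850023389656 -173.72426431199733 -173.11449638032855 0.10890277980223098 [0.43671734 0.11272657 0.012     ]
stop top [[0.4671432  0.14423415 0.04      ]
 [0.47471452 0.08332042 0.04      ]
 [0.45501388 0.08596935 0.04      ]
 [0.44848168 0.14318748 0.04      ]] [0.47092886 0.11377728 0.04      ] -82.9147194031872 -83.48713846981028
stop foot [[0.46540784 0.14983014 0.012     ]
 [0.4724215  0.08843864 0.012     ]] [0.46891467 0.11913439 0.012     ] -83.4825174609577
pad [[0.55897619 0.14430847 0.037     ]
 [0.56383316 0.10192619 0.037     ]] [0.56140468 0.12311733 0.037     ] [[0.56882162 0.14419821 0.037     ]
 [0.57362034 0.10233822 0.037     ]]
block [0.42984563 0.02919294 0.209     ] [ 0.00183007 -0.00024394] [0.04801808 0.07716631 0.04935605]
bottom front [[0.4647646  0.05772866 0.169     ]
 [0.47024995 0.00963064 0.169     ]]
```

Request:
jog_arm:
  moves:
    - [0.6,-0.5,0,0,0,0]
    - [1.5,-1.3,0,0,0,0]
    - [2.5,-2.1,0.3,0,0,0]
    - [3.4,-2.9,1,0,0,0]
    - [3.82,-3.27,2,0,0,0]
    - [3.82,-3.27,3,0,0,0]
    - [3.82,-3.27,3.6,0,0,0]
    - [3.82,-3.27,4,0,0,0]
    - [3.82,-3.27,4,0,0,0]
    - [3.82,-3.27,4,0,0,0]

```text
time: 5.12
tool_pos: [0.5143, 0.1207, 0.0836]
eef_rot: [0.998, 0.055, -0.0, 0.0]
wrist_force: [-0.4, 1.3, -2.0]
grip_width: 0.0495
```

```bash
python3 - <<'E'
from h import *
print(get_state()["tool_pos"],delta([.5137,.1214,.030],np.radians(-83.6)))
E
```

```text
[0.51433671 0.1207464  0.08363393] (array([-0.021, -0.03 ,  2.145]), np.float64(-0.010510225288035713))
```

Request:
jog_arm:
  moves:
    - [0,0,0.5,0,0,0]
    - [0,0,1.1,0,0,0]
    - [0,-0.02,1.6,0,0,0]
    - [0,-0.02,2,0,0,0]
    - [0,-0.02,2.15,0,0,0]
    - [0,-0.02,2.15,0,0,0]
    - [0,-0.02,2.15,0,0,0]

```text
time: 5.7
tool_pos: [0.5147, 0.1223, 0.0307]
eef_rot: [0.998, 0.056, 0.0, -0.0]
wrist_force: [0.3, 0.2, -2.5]
grip_width: 0.0493
```

Request:
jog_arm:
  moves:
    - [0,0,0.06,0,0,0]
    - [0,0,0.1,0,0,0]
    - [0,0,0.1,0,0,0]

```text
time: 5.95
tool_pos: [0.5144, 0.1224, 0.0279]
eef_rot: [0.998, 0.056, 0.0, -0.0]
wrist_force: [0.3, 0.1, -2.1]
grip_width: 0.0489
```

Request:
jog_arm:
  moves:
    - [0,0,0.03,0,0,0]
    - [0,0,0.05,0,0,0]
    - [0,0,0.05,0,0,0]

```text
time: 6.2
tool_pos: [0.5143, 0.1224, 0.0271]
eef_rot: [0.998, 0.056, 0.0, 0.0]
wrist_force: [-2.3, -0.7, 6.5]
grip_width: 0.0492
```

Request:
jog_arm:
  moves:
    - [0,0,0,0,0,0]
    - [0,0,0,0,0,0]
    - [0,0,0,0,0,0]
    - [0,0,0,0,0,0]
    - [0,0,0,0,0,0]
  hand: 1

```text
time: 6.62
tool_pos: [0.5142, 0.1223, 0.0262]
eef_rot: [0.998, 0.056, 0.0, -0.0]
wrist_force: [-0.6, -0.8, -0.3]
grip_width: 0.0853
```

Request:
jog_arm:
  moves:
    - [0,0,-0.5,0,0,0]
    - [0,0,-1.5,0,0,0]
    - [0,0,-2.8,0,0,0]
    - [0,0,-4,0,0,0]
    - [0,0,-5.2,0,0,0]
    - [0,0,-6.4,0,0,0]
    - [0,0,-7.2,0,0,0]
    - [0,0,-7.5,0,0,0]
    - [0,0,-7.5,0,0,0]
    - [0,0,-7.5,0,0,0]

```text
time: 7.45
tool_pos: [0.5138, 0.1221, 0.213]
eef_rot: [0.998, 0.056, -0.0, 0.0]
wrist_force: [0.0, 0.4, 0.0]
grip_width: 0.0854
```

```bash
python3 - <<'E'
from h import *
s=get_state();c=camera_model("wrist");a=grab_frame("wrist")
cv2.imwrite("pics/w3.png",cv2.resize(a,(800,600),interpolation=cv2.INTER_CUBIC)); np.save("w3.npy",c,allow_pickle=True)
print(s["tool_pos"],s["eef_rot"],s["joint_pos"],s["grip_width"])
E
```

```text
[0.51383296 0.12212467 0.21303298] [ 9.98423606e-01  5.61269418e-02 -2.21336224e-04  1.40662830e-04] [-0.03618608  0.28954458 -0.35222533  1.83433244  0.11474933  1.03800004
 -1.89187677] 0.0853545463500117
```

View pics/w3.png

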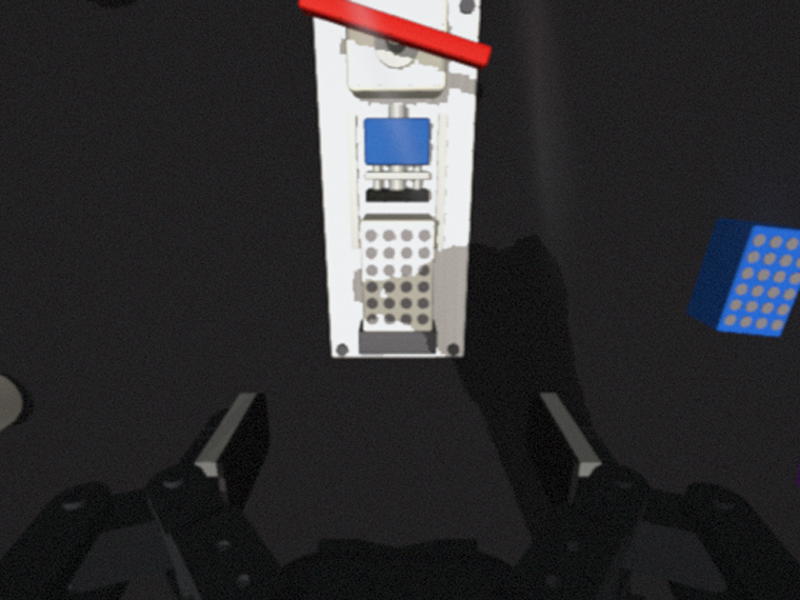

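The block sits squarely in the nest at (398,275), just short of the stop at row 333, with a gap to the black pad at row 197. The red bar runs from (304,4) to (487,56).

```bash
python3 - <<'E'
from h import *
c=np.load("w3.npy",allow_pickle=True).item(); g=lambda p:(np.array(p)+.5)*.7-.5
b=ray(g([[303,4],[488,55]]),.093,c);e=b[1]-b[0];a=np.arctan2(e[1],e[0])
print(b,b.mean(0),np.linalg.norm(e),np.degrees(a),"tee",-np.radians(np.degrees(a)+83.6))
gb=ray(g([[348,92],[444,92]]),.057,c);print("gearbox near edge top",gb,gb.mean(0))
f=np.array([.4695,.1163]);u=np.array([np.cos(np.radians(6.4)),np.sin(np.radians(6.4))]);print("axis if x=-142:",f+.187*u)
k=ray(g([[363,222],[433,220],[433,330],[364,330]]),.052,c);print("blk",k.mean(0),k)
E
```

```text
[[0.66116671 0.18598494 0.093     ]
 [0.64927682 0.09020378 0.093     ]] [0.65522176 0.13809436 0.093     ] 0.09651631949592036 -97.07626567780204 tee 0.23520520695115105
gearbox near edge top [[0.62753027 0.16454374 0.057     ]
 [0.63403925 0.10730462 0.057     ]] [0.63078476 0.13592418 0.057     ]
axis if x=-142: [0.6553346  0.13714469]
blk [0.51511665 0.12135588 0.052     ] [[0.5505591  0.14902502 0.052     ]
 [0.5571241  0.1028903  0.052     ]
 [0.47918893 0.09205008 0.052     ]
 [0.47359447 0.14145813 0.052     ]]
```

Request:
jog_arm:
  moves:
    - [0.5,0,0,0,0,-1.2]
    - [1.1,0,0,0,0,-2.6]
    - [1.7,0,0,0,0,-4]
    - [2.3,0,0,0,0,-5.4]
    - [2.9,0,0,0,0,-6.8]
    - [3.5,0,0,0,0,-8.2]
    - [4.1,0,0,0,0,-9.6]
    - [4.7,0,0,0,0,-11]
    - [5.3,0,0,0,0,-12.4]
    - [5.69,0.02,0,0,0,-13.8]
  hand: 0.5

```text
time: 8.33
tool_pos: [0.6558, 0.1378, 0.2109]
eef_rot: [0.789, 0.614, -0.001, -0.001]
wrist_force: [-0.2, -0.4, -0.5]
grip_width: 0.0426
```

Request:
jog_arm:
  moves:
    - [0,0,0,0,0,-1.4]
    - [0,0,0,0,0,-2.8]
    - [0,0,0,0,0,-4.2]
    - [0,0,0,0,0,-5.6]
    - [0,0,0,0,0,-7]
    - [0,0,0,0,0,-8.4]
    - [0,0,0,0,0,-9.8]
    - [0,0,0,0,0,-11.2]
    - [0,0,0,0,0,-12.6]
    - [0,0,0,0,0,-14]

```text
time: 9.17
tool_pos: [0.6547, 0.1377, 0.2112]
eef_rot: [0.294, 0.956, -0.001, -0.002]
wrist_force: [0.0, 0.0, 0.4]
grip_width: 0.0427
```

Request:
jog_arm:
  moves:
    - [0,0,0,0,0,-1.4]
    - [0,0,0,0,0,-2.8]
    - [0,0,0,0,0,-4.2]
    - [0,0,0,0,0,-5.6]
    - [0,0,0,0,0,-7]
    - [0,0,0,0,0,-8.4]
    - [0,0,0,0,0,-9.8]
    - [0,0,0,0,0,-11.2]
    - [0,0,0,0,0,-12.6]
    - [0,0,0,0,0,-14]

```text
time: 10.0
tool_pos: [0.6548, 0.1378, 0.2113]
eef_rot: [-0.308, 0.952, 0.001, -0.001]
wrist_force: [0.0, 0.8, 0.6]
grip_width: 0.0424
```

Request:
jog_arm:
  moves:
    - [0,0,0,0,0,-1.4]
    - [0,0,0,0,0,-2.8]
    - [0,0,0,0,0,-4.2]
    - [0,0,0,0,0,-5.6]
    - [0,0,0,0,0,-7]
    - [0,0,0,0,0,-8.4]
    - [0,0,0,0,0,-9.3]
    - [0,0,0,0,0,-9.3]
    - [0,0,0,0,0,-9.3]

```text
time: 10.75
tool_pos: [0.655, 0.1379, 0.2119]
eef_rot: [-0.655, 0.756, 0.001, -0.001]
wrist_force: [-0.6, 0.2, -0.1]
grip_width: 0.0427
```

```bash
python3 - <<'E'
from h import *
s=get_state();c=camera_model("wrist");a=grab_frame("wrist")
cv2.imwrite("pics/w4.png",cv2.resize(a,(800,600),interpolation=cv2.INTER_CUBIC)); np.save("w4.npy",c,allow_pickle=True)
print(s["time"],s["tool_pos"],s["eef_rot"],s["joint_pos"],s["grip_width"],s["wrist_torque"],s["wrist_force"])
print(delta([.6553,.1376,.12],np.radians(172)))
E
```

```text
10.75 [0.65496099 0.13788362 0.21188503] [-0.65489768  0.75571634  0.00109553 -0.00080336] [ 0.41225384  0.82703477 -1.23804949  1.44619887  0.77861241  1.41712134
  2.16082901] 0.04268893692399655 [ 0.02024816  0.02411212 -0.05586134] [-0.59585291  0.15543031 -0.127504  ]
(array([ 0.01 , -0.017,  3.693]), np.float64(-0.040454600163664624))
```

View pics/w4.png

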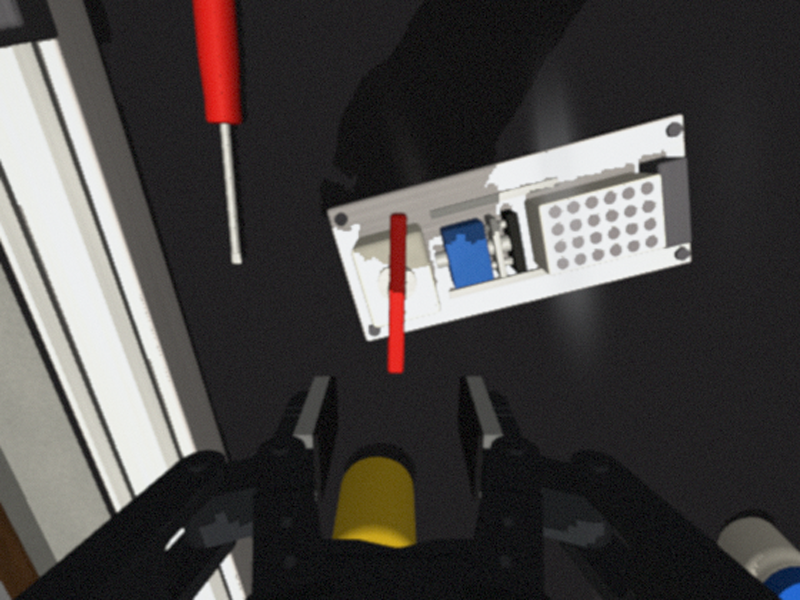

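```bash
python3 - <<'E'
from h import *
c=np.load("w4.npy",allow_pickle=True).item(); g=lambda p:(np.array(p)+.5)*.7-.5
b=ray(g([[399,214],[396,373]]),.093,c);e=b[1]-b[0];a=np.arctan2(e[1],e[0])
m=b.mean(0);print(m,np.linalg.norm(e),np.degrees(a))
print(delta([m[0],m[1],.12],a+np.pi/2),delta([m[0],m[1],.082]))
E
```

```text
[0.65587735 0.13887769 0.093     ] 0.10067936694287435 80.83171317279671
(array([-0.044, -0.032,  3.693]), np.float64(0.19320324262910163)) (array([-0.044, -0.035,  5.213]), None)
```

Request:
jog_arm:
  moves:
    - [0,0,0.6,0,0,0.2]
    - [-0.03,-0.02,1.6,0,0,0.2]
    - [-0.03,-0.02,2.7,0,0,0.2]
    - [-0.03,-0.02,3.7,0,0,0.2]
    - [-0.03,-0.02,4.5,0,0,0.2]
    - [-0.03,-0.02,5,0,0,0.2]
    - [-0.03,-0.02,5.28,0,0,0.2]
    - [-0.03,-0.02,5.28,0,0,0.2]
    - [-0.03,-0.02,5.28,0,0,0.2]

```text
time: 11.55
tool_pos: [0.6563, 0.1389, 0.0823]
eef_rot: [-0.649, 0.761, 0.0, 0.0]
wrist_force: [-0.4, 1.5, 0.1]
grip_width: 0.0426
```

```bash
cat > r.py <<'E'
from h import *
s=get_state();h=np.degrees(np.arctan2(*R.from_quat(s["eef_rot"]).apply([1,0,0])[[1,0]]))
print(round(s["time"],2),"pos",s["tool_pos"].round(4),"head",round(h,2),"F",s["wrist_force"].round(1),"T",s["wrist_torque"].round(3),"tau7",s["joint_efforts"][6].round(3),"w",s["grip_width"].round(4),"j3,7",s["joint_pos"][[2,6]].round(2))
E
python3 r.py
```

```text
Traceback (most recent call last):
  File "r.py", line 3, in <module>
    print(round(s["time"],2),"pos",s["tool_pos"].round(4),"head",round(h,2),"F",s["wrist_force"].round(1),"T",s["wrist_torque"].round(3),"tau7",s["joint_efforts"][6].round(3),"w",s["grip_width"].round(4),"j3,7",s["joint_pos"][[2,6]].round(2))
                                                                                                                                                                                   ^^^^^^^^^^^^^^^^^^^^^
AttributeError: 'float' object has no attribute 'round'
```

Request:
jog_arm:
  moves:
    - [0,0,0,0,0,0]
    - [0,0,0,0,0,0]
    - [0,0,0,0,0,0]
    - [0,0,0,0,0,0]
    - [0,0,0,0,0,0]
    - [0,0,0,0,0,0]
  hand: 0
  force: 60

```text
time: 12.05
tool_pos: [0.6556, 0.139, 0.0831]
eef_rot: [-0.649, 0.761, 0.0, -0.0]
wrist_force: [-4.0, -0.7, 6.1]
grip_width: 0.0083
```

```bash
python3 r.py
```

```text
Traceback (most recent call last):
  File "r.py", line 3, in <module>
    print(round(s["time"],2),"pos",s["tool_pos"].round(4),"head",round(h,2),"F",s["wrist_force"].round(1),"T",s["wrist_torque"].round(3),"tau7",s["joint_efforts"][6].round(3),"w",s["grip_width"].round(4),"j3,7",s["joint_pos"][[2,6]].round(2))
                                                                                                                                                                                   ^^^^^^^^^^^^^^^^^^^^^
AttributeError: 'float' object has no attribute 'round'
```

```bash
sed -i 's/s\["grip_width"\].round(4)/round(s["grip_width"],4)/' r.py; python3 r.py
```

```text
12.05 pos [0.6556 0.139  0.0831] head -99.04 F [-4.  -0.7  6.1] T [-0.074  1.011 -0.087] tau7 0.076 w 0.0083 j3,7 [-1.14  2.07]
```

Request:
jog_arm:
  moves:
    - [0,0,0,0,0,0.5]
    - [0,0,0,0,0,1.3]
    - [0,0,0,0,0,2.2]
    - [0,0,0,0,0,3.1]
    - [0,0,0,0,0,4]

```text
time: 12.47
tool_pos: [0.6556, 0.139, 0.0831]
eef_rot: [-0.506, 0.863, -0.0, -0.0]
wrist_force: [-5.0, -0.3, 6.1]
grip_width: 0.0083
```

```bash
python3 r.py
```

```text
12.47 pos [0.6556 0.139  0.0831] head -119.23 F [-5.  -0.3  6.1] T [-0.243  1.057  0.225] tau7 1.162 w 0.0083 j3,7 [-1.08  1.74]
```

Request:
jog_arm:
  moves:
    - [0,0,0,0,0,0.9]
    - [0,0,0,0,0,1.8]
    - [0,0,0,0,0,2.7]
    - [0,0,0,0,0,3.6]
    - [0,0,0,0,0,4]
    - [0,0,0,0,0,4]
    - [0,0,0,0,0,4]

```text
time: 13.05
tool_pos: [0.6556, 0.1389, 0.0831]
eef_rot: [-0.35, 0.937, -0.0, -0.0]
wrist_force: [-6.0, -1.8, 6.7]
grip_width: 0.0082
```

```bash
python3 r.py
```

```text
13.05 pos [0.6556 0.1389 0.0831] head -139.0 F [-6.  -1.8  6.7] T [-0.224  1.056  0.018] tau7 -0.14 w 0.0082 j3,7 [-1.02  1.43]
```

Request:
jog_arm:
  moves:
    - [0,0,0,0,0,0.5]
    - [0,0,0,0,0,1]
    - [0,0,0,0,0,1.5]
    - [0,0,0,0,0,2]
    - [0,0,0,0,0,2]
    - [0,0,0,0,0,2]

```text
time: 13.55
tool_pos: [0.6555, 0.1389, 0.0831]
eef_rot: [-0.267, 0.964, -0.0, -0.0]
wrist_force: [-5.5, 0.1, 7.6]
grip_width: 0.0083
```

```bash
python3 r.py
```

```text
13.55 pos [0.6555 0.1389 0.0831] head -149.0 F [-5.5  0.1  7.6] T [-0.189  1.176 -0.027] tau7 -0.153 w 0.0083 j3,7 [-0.99  1.27]
```

Request:
jog_arm:
  moves:
    - [0,0,0,0,0,0.3]
    - [0,0,0,0,0,0.6]
    - [0,0,0,0,0,1]

```text
time: 13.8
tool_pos: [0.6556, 0.139, 0.0831]
eef_rot: [-0.225, 0.974, -0.0, -0.0]
wrist_force: [-5.0, -1.6, 7.7]
grip_width: 0.0081
```

```bash
python3 r.py
```

```text
13.8 pos [0.6556 0.139  0.0831] head -154.04 F [-5.  -1.6  7.7] T [-0.139  1.136  0.23 ] tau7 0.511 w 0.0081 j3,7 [-0.97  1.19]
```

Request:
jog_arm:
  moves:
    - [0,0,0,0,0,0.3]
    - [0,0,0,0,0,0.6]
    - [0,0,0,0,0,1]

```text
time: 14.05
tool_pos: [0.6556, 0.139, 0.0831]
eef_rot: [-0.182, 0.983, -0.0, -0.0]
wrist_force: [-4.8, -1.0, 7.0]
grip_width: 0.0079
```

```bash
python3 r.py; python3 - <<'E'
from h import *
s=get_state();a=grab_frame("side")
cv2.imwrite("pics/s1.png",a)
c=camera_model("side");print(proj([[.655,.139,.09],[.51,.12,.05]],c)); import subprocess
a=grab_frame("top"); cv2.imwrite("pics/t1.png",a); 
E
```

```text
14.05 pos [0.6556 0.139  0.0831] head -159.03 F [-4.8 -1.   7. ] T [-0.186  1.103  0.268] tau7 0.499 w 0.0079 j3,7 [-0.95  1.11]
[[233.67268831 221.12252697]
 [273.99805963 242.88649581]]
```

Request:
jog_arm:
  moves:
    - [0,0,0,0,0,0.3]
    - [0,0,0,0,0,0.6]
    - [0,0,0,0,0,1]

```text
time: 14.4
tool_pos: [0.6556, 0.139, 0.0831]
eef_rot: [-0.139, 0.99, -0.0, -0.0]
wrist_force: [-4.9, -0.6, 6.0]
grip_width: 0.0083
```

```bash
python3 r.py
```

```text
14.4 pos [0.6556 0.139  0.0831] head -164.03 F [-4.9 -0.6  6. ] T [-0.158  1.045  0.277] tau7 0.508 w 0.0083 j3,7 [-0.94  1.04]
```

Request:
jog_arm:
  moves:
    - [0,0,0,0,0,0.3]
    - [0,0,0,0,0,0.6]
    - [0,0,0,0,0,1]

```text
time: 14.65
tool_pos: [0.6556, 0.139, 0.0831]
eef_rot: [-0.096, 0.995, -0.0, -0.0]
wrist_force: [-4.7, -1.3, 7.2]
grip_width: 0.008
```

```bash
python3 r.py
```

```text
14.65 pos [0.6556 0.139  0.0831] head -169.03 F [-4.7 -1.3  7.2] T [-0.208  1.098  0.254] tau7 0.497 w 0.008 j3,7 [-0.92  0.96]
```

Request:
jog_arm:
  moves:
    - [0,0,0,0,0,0.3]
    - [0,0,0,0,0,0.6]
    - [0,0,0,0,0,1]

```text
time: 14.9
tool_pos: [0.6556, 0.139, 0.0831]
eef_rot: [-0.052, 0.999, -0.0, -0.0]
wrist_force: [-5.6, -0.9, 7.1]
grip_width: 0.008
```

```bash
python3 r.py
```

```text
14.9 pos [0.6556 0.139  0.0831] head -174.03 F [-5.6 -0.9  7.1] T [-0.224  1.121  0.288] tau7 0.493 w 0.008 j3,7 [-0.9   0.88]
```

Request:
jog_arm:
  moves:
    - [0,0,0,0,0,0.3]
    - [0,0,0,0,0,0.6]
    - [0,0,0,0,0,1]

```text
time: 15.15
tool_pos: [0.6556, 0.139, 0.0831]
eef_rot: [-0.008, 1.0, -0.0, -0.0]
wrist_force: [-5.4, -0.5, 6.5]
grip_width: 0.0082
```

```bash
python3 r.py
```

```text
15.15 pos [0.6556 0.139  0.0831] head -179.03 F [-5.4 -0.5  6.5] T [-0.179  1.12   0.247] tau7 0.485 w 0.0082 j3,7 [-0.88  0.8 ]
```

Request:
jog_arm:
  moves:
    - [0,0,0,0,0,0.3]
    - [0,0,0,0,0,0.6]
    - [0,0,0,0,0,1]

```text
time: 15.4
tool_pos: [0.6556, 0.139, 0.0831]
eef_rot: [0.035, 0.999, -0.0, -0.0]
wrist_force: [-4.8, -1.5, 7.3]
grip_width: 0.0084
```

```bash
python3 r.py
```

```text
15.4 pos [0.6556 0.139  0.0831] head 175.97 F [-4.8 -1.5  7.3] T [-0.215  1.067  0.269] tau7 0.484 w 0.0084 j3,7 [-0.86  0.72]
```

Request:
jog_arm:
  moves:
    - [0,0,0,0,0,0.3]
    - [0,0,0,0,0,0.6]
    - [0,0,0,0,0,1]

```text
time: 15.65
tool_pos: [0.6556, 0.139, 0.0831]
eef_rot: [0.079, 0.997, -0.0, -0.0]
wrist_force: [-5.1, -1.4, 7.3]
grip_width: 0.0083
```

```bash
python3 r.py
```

```text
15.65 pos [0.6556 0.139  0.0831] head 170.97 F [-5.1 -1.4  7.3] T [-0.2    1.091  0.274] tau7 0.483 w 0.0083 j3,7 [-0.85  0.65]
```

Request:
jog_arm:
  moves:
    - [0,0,0,0,0,0.3]
    - [0,0,0,0,0,0.6]
    - [0,0,0,0,0,1]

```text
time: 15.9
tool_pos: [0.6556, 0.139, 0.0831]
eef_rot: [0.122, 0.993, -0.0, -0.0]
wrist_force: [-4.7, -1.1, 7.0]
grip_width: 0.0082
```

```bash
python3 r.py
```

```text
15.9 pos [0.6556 0.139  0.0831] head 165.97 F [-4.7 -1.1  7. ] T [-0.238  1.093  0.239] tau7 0.481 w 0.0082 j3,7 [-0.83  0.57]
```

Still free at about 1.93 rad, so I'll continue.

Request:
jog_arm:
  moves:
    - [0,0,0,0,0,0.3]
    - [0,0,0,0,0,0.6]
    - [0,0,0,0,0,1]

```text
time: 16.15
tool_pos: [0.6556, 0.139, 0.0831]
eef_rot: [0.165, 0.986, -0.0, -0.0]
wrist_force: [-4.0, -0.5, 7.3]
grip_width: 0.0078
```

```bash
python3 r.py
```

```text
16.15 pos [0.6556 0.139  0.0831] head 160.97 F [-4.  -0.5  7.3] T [-0.177  1.086  0.278] tau7 0.48 w 0.0078 j3,7 [-0.81  0.49]
```

Request:
jog_arm:
  moves:
    - [0,0,0,0,0,0.3]
    - [0,0,0,0,0,0.6]
    - [0,0,0,0,0,1]

```text
time: 16.4
tool_pos: [0.6556, 0.139, 0.0831]
eef_rot: [0.208, 0.978, -0.0, -0.0]
wrist_force: [-5.4, -0.2, 7.4]
grip_width: 0.0083
```

```bash
python3 r.py
```

```text
16.4 pos [0.6556 0.139  0.0831] head 155.97 F [-5.4 -0.2  7.4] T [-0.183  1.106  0.325] tau7 0.479 w 0.0083 j3,7 [-0.79  0.42]
```

Request:
jog_arm:
  moves:
    - [0,0,0,0,0,0.3]
    - [0,0,0,0,0,0.6]
    - [0,0,0,0,0,1]

```text
time: 16.65
tool_pos: [0.6556, 0.139, 0.0831]
eef_rot: [0.251, 0.968, -0.0, -0.0]
wrist_force: [-4.8, -1.3, 6.7]
grip_width: 0.0079
```

```bash
python3 r.py
```

```text
16.65 pos [0.6556 0.139  0.0831] head 150.97 F [-4.8 -1.3  6.7] T [-0.222  1.082  0.276] tau7 0.438 w 0.0079 j3,7 [-0.77  0.34]
```

Request:
jog_arm:
  moves:
    - [0,0,0,0,0,0.3]
    - [0,0,0,0,0,0.6]
    - [0,0,0,0,0,1]

```text
time: 16.9
tool_pos: [0.6556, 0.139, 0.0831]
eef_rot: [0.292, 0.956, -0.0, 0.0]
wrist_force: [-4.9, -1.2, 7.9]
grip_width: 0.0084
```

```bash
python3 r.py
```

```text
16.9 pos [0.6556 0.139  0.0831] head 145.98 F [-4.9 -1.2  7.9] T [-0.229  1.102  0.336] tau7 0.394 w 0.0084 j3,7 [-0.75  0.26]
```

`tau7` was flat at 0.48 and now falls 0.044 per step, which is the predicted slope of 0.51 N m/rad. The wrist torque is rising too. That puts touch at a heading of about 155.6°, so 17 N is at about 140°.

Request:
jog_arm:
  moves:
    - [0,0,0,0,0,0.3]
    - [0,0,0,0,0,0.6]
    - [0,0,0,0,0,1]

```text
time: 17.15
tool_pos: [0.6556, 0.139, 0.0831]
eef_rot: [0.334, 0.943, -0.0, 0.0]
wrist_force: [-5.2, -1.1, 7.4]
grip_width: 0.0084
```

```bash
python3 r.py
```

```text
17.15 pos [0.6556 0.139  0.0831] head 140.99 F [-5.2 -1.1  7.4] T [-0.215  1.073  0.326] tau7 0.35 w 0.0084 j3,7 [-0.73  0.19]
```

Request:
jog_arm:
  moves:
    - [0,0,0,0,0,0.1]
    - [0,0,0,0,0,0.2]
    - [0,0,0,0,0,0.2]

```text
time: 17.4
tool_pos: [0.6556, 0.139, 0.0831]
eef_rot: [0.342, 0.94, -0.0, 0.0]
wrist_force: [-4.9, -1.2, 6.3]
grip_width: 0.0084
```

```bash
python3 r.py; python3 - <<'E'
from h import *
o=[]
for i in range(12):
    grab_frame("side"); s=get_state(); o.append([s["wrist_torque"][2],s["joint_efforts"][6]])
print(np.mean(o,0),np.std(o,0)); print(s["time"])
for n in("top","side"):cv2.imwrite(f"pics/{n}2.png",grab_frame(n))
E
```

```text
17.4 pos [0.6556 0.139  0.0831] head 140.03 F [-4.9 -1.2  6.3] T [-0.194  1.081  0.36 ] tau7 -0.45 w 0.0084 j3,7 [-0.73  0.17]
[ 0.30779214 -0.30936575] [0.02694828 0.0160993 ]
18.0
```

```bash
python3 - <<'E'
from h import *
o=[]
for i in range(12):
    grab_frame("side"); s=get_state(); o.append([s["wrist_torque"][2],s["joint_efforts"][6],s["time"]])
o=np.array(o);print(o[:,0].round(2),o[:,1].round(2),o[:,0].mean())
E
```

```text
[0.3  0.28 0.36 0.3  0.32 0.28 0.32 0.3  0.23 0.29 0.26 0.31] [-0.3 -0.3 -0.3 -0.3 -0.3 -0.3 -0.3 -0.3 -0.3 -0.3 -0.3 -0.3] 0.29445896634185154
```

Request:
jog_arm:
  moves:
    - [0,0,0,0,0,0]
    - [0,0,0,0,0,0]
    - [0,0,0,0,0,0]
    - [0,0,0,0,0,0]
    - [0,0,0,0,0,0]
  hand: 0.5

```text
time: 19.12
tool_pos: [0.6563, 0.1384, 0.0817]
eef_rot: [0.343, 0.94, 0.0, 0.0]
wrist_force: [0.3, 0.1, 0.5]
grip_width: 0.0429
```

Request:
jog_arm:
  moves:
    - [0,0,-0.4,0,0,0]
    - [0,0,-1.2,0,0,0]
    - [0,0,-2.4,0,0,0]
    - [0,0,-3.8,0,0,0]
    - [0,0,-5,0,0,0]
    - [0,0,-6,0,0,0]
    - [0,0,-6.6,0,0,0]
    - [0,0,-7,0,0,0]
    - [0,0,-7,0,0,0]
    - [0,0,-7,0,0,0]

```text
time: 19.95
tool_pos: [0.6561, 0.1384, 0.2567]
eef_rot: [0.342, 0.94, -0.0, 0.0]
wrist_force: [-0.9, 0.5, -0.7]
grip_width: 0.0426
```

```bash
python3 r.py; python3 - <<'E'
from h import *
c=camera_model("wrist");np.save("w5.npy",c,allow_pickle=True)
a=grab_frame("wrist");cv2.imwrite("pics/w5.png",cv2.resize(a,(800,600),interpolation=cv2.INTER_CUBIC))
E
```

```text
19.95 pos [0.6561 0.1384 0.2567] head 139.94 F [-0.9  0.5 -0.7] T [ 0.011  0.007 -0.008] tau7 0.033 w 0.0426 j3,7 [-0.81  0.27]
```

View pics/w5.png

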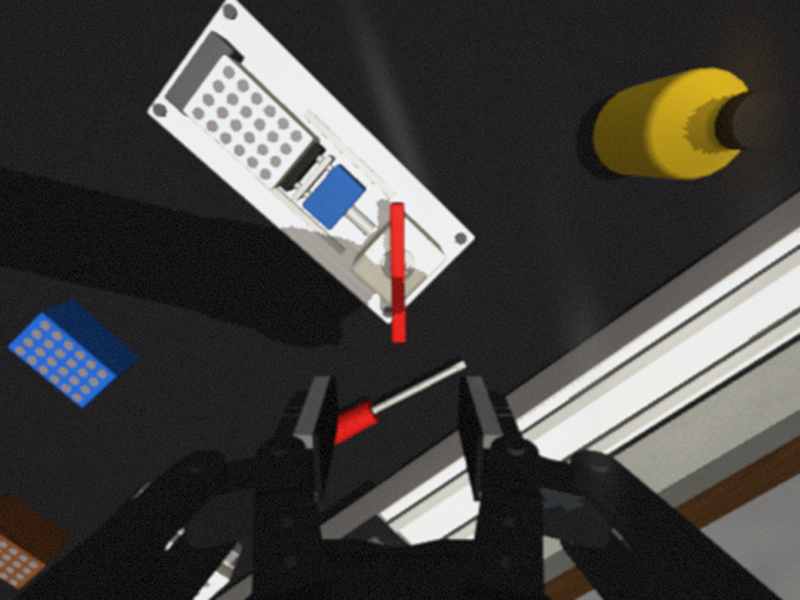

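The block lies flat at (258,120), touching the stop at its upper-left end and the pad at (300,165). The bar runs from (398,203) to (399,342) and has stayed at the tool's heading. The blue block and everything else in view look undisturbed, and the gripper is clear.

```bash
python3 -c "
from bench import *
print(job_done())"
```

```text
the job is handed in; nothing more can be done
None
```

The white block is flat in the nest and clamped between the stop and the jaw, and I estimate the clamping force at about 17 N. I handed the job in at about 20 s of the 72 s allowed. I turned the T-handle about 121° clockwise in one grip, so no regripping was needed, then let go and raised the gripper clear.

**Checks that agreed:**
- The last joint's effort held flat, then changed at the predicted 0.51 N m/rad. I stopped 0.27 rad after that change, which is where 17 N should be.
- The last wrist picture shows the block touching both the stop and the pad, with the bar still where I left it.
- The blue block and everything else in view looked undisturbed, and the wrist force was near zero after release.

**Checks that disagreed:**
- The held torque read about 0.30 N m, against the 0.25 expected at 17 N. Taken alone, that suggests roughly 24 N, which is still under 26 N.
- The noisy moving torque, about 0.33 N m against 0.39 expected, suggests a lower force of about 8–12 N.
- I went with the effort change because it was the least noisy signal, so the force is an estimate. I did not re-measure it after letting go.

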